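# Load the pot carrier and dock it

### The arm

A 6-joint arm with a two-finger parallel gripper is mounted at the origin on a cart in front of the work surface, level with it; the furniture and walls round the work are solid. World frame = base frame: x ahead of the robot, y to its left, z up, the work surface at z = 0. Lengths are in m, angles in rad, forces in N, time in s.
With the tool pointing down it reaches from about 0.225 to 0.875 m from the base axis. Payload 3.4 kg.
Tool frame: the origin (TCP) lies at the very end of the fingers, on their centre line; the grasp point (between the pads) lies 19 mm behind it; z points along the fingers, y is the line along which they close (so a half turn about z gives the same grasp; the last joint's range is limited). The gripper opens to 85 mm and grips with 20 to 120 N. Pads are 22 mm wide; open, the fingers measure 114 mm over their backs; the gripper's body (76 mm by 85 mm) begins 54 mm behind the grasp point. The pads swing forward as they close: fully open they stand 13 mm farther back than shut.
Start: joints at [1.112, 0.276, 1.505, -0, 1.361, -0.121], TCP at [0.191, 0.543, 0.203] pointing down, gripper open.
Joint ranges: [-2.89, 2.89], [-0.75, 2.08], [0.22, 2.7], [-1.18, 4.32], [0.11, 2.71], [-2.7, 2.7]. Speed limits (rad/s): [2.57, 2.57, 3.14, 3.14, 3.14, 3.14].

### API

Orientations are given as a unit quaternion [w, x, y, z].
In Python, from rig import get_state, optics, sign_off gives the robot as it stands.
- The arm moves only by the tool send_rows, never from a script. Its argument "increments" is a list of rows, each an object with "gripper": the gripper's target within -1 to 1 (shut at 1, half-way at 0, fully open at -1); "linear": the shift along the world's x, y, z in m, a list of three; "delta_rot": the turn, a rotation vector about the world's x, y, z in rad, a list of three. In form: [{"gripper": gripper, "linear": [dx, dy, dz], "delta_rot": [rx, ry, rz]}, ...]. A call has 1 to 8 rows; each row is the pose to reach, as a shift and turn from the pose commanded when the call began; what a row does not reach only later rows make up. A row lasts 1/10 s, in which the tool goes at most 50 mm and 8.59 degrees, less where a joint would pass 70% of its speed; a pose out of reach is approached as far as the arm can. A call with a gripper value outside its range is refused whole. The fingers move at their own pace and stop on an object; "newtons" is the grip in N (left out, the last holds). Time passes only in rows, so rows that repeat a pose let the fingers close. It gives the time, the measured TCP pose, the force, the opening and the grip force at its end, in the units of the state.
- get_state(): the state, without advancing time (a new reading comes with each control period).
- optics.get_image(name): name is "scene" or "top"; returns a dict with "pixels" (400x640x3 uint8, blue, green, red), "K" (3x3 intrinsics, pixels), "rvec" (rotation vector, rad) and "tvec" (3), from world to camera coordinates, as OpenCV has them. Camera axes: x right, y down, z forward; pixel columns grow to the right and rows downward; lengths in m; the calibration is good to about 2 mm. A picture is of the moment at which its call begins. There is no depth.
- sign_off(): hands the job in; it is judged then, once.
The state is a dict: "clock": time; "qpos": joint angles; "qd": joint speeds; "effort": joint torques, N m; "position": TCP position; "ee_rot": TCP orientation; "contact_force": force on the tool from outside, world axes, zero at the start; "moment": the same for the moment, N m; "width": finger opening in m; "gripper_force": force on a finger pad.
Only numpy, scipy, OpenCV 4.12 (cv2) and the standard library are available. Lean on these libraries where they do the work, as an engineer would, in place of code of your own. Each camera call takes 0.05 s, during which the arm holds its last target. There are 200 camera calls.

### The job

Stand the spare white pot from the bench in the one empty pocket of the grey carrier tray, then slide the loaded tray by its upright grip fin into the hooded docking bay until it presses the sprung contact plate inside fully back, and let go. How deep the plate sits cannot be seen, so feel for the end and push gently: do not ram the clamped stop behind the plate out of its setting. Keep the pots upright and leave the small glass vial and the beaker where they stand.

Things in the scene. Friction and masses are not known exactly. Their poses are not given: they have to be found in the camera images.
- carrier: Loose grey tray, 0.4 to 0.65 kg, slides on the bench. Origin: centre of its underside; +x is the leading end that enters the bay first, z up. Bottom plate 104 mm (x) by 124 mm (y), 5 mm thick; on it a block 104 by 112 mm up to z = 23 mm, leaving a flange 6 mm wide, 5 mm thick, along each side. Four pockets (see pocket0); a tongue with a grip fin on the -x side.
- grip_fin (a point): Middle of the upright grip fin at (-85, 0, 34) mm in the carrier's frame. Fin 12 mm thick (y), 44 mm long (x = -107 to -63 mm), top at z = 54 mm; pinch it across y from above.
- pot_a: White screw-cap pot, 34 mm diameter, 50 mm tall, 30 g, standing in a pocket of the carrier. Origin: centre of its underside, z up along its axis.
- pot_b: As pot_a, in another pocket.
- pot_c: As pot_a, in another pocket.
- spare_pot: Same white pot (34 mm diameter, 50 mm tall, 30 g) standing alone on the bench beside the carrier, on the side towards the vial rack. Origin: centre of its underside.
- bay: Fixed docking bay: two aluminium rails, no floor (the tray slides on the bench), white hood. Origin on the bench on its mid line, +x the way the tray goes in. Rails' inner faces at y = +-65 mm, x = -75 to 108 mm. A lip on each reaches in to y = +-59.5 mm, underside z = 9 mm, over the tray's flange: enter level, low, along +x. Hood x = -22 to 110 mm, underside z = 70, top z = 80 mm.
- bay_mouth (a point): Middle of the bay's mouth on the bench, at x = -107 mm in the bay's frame; flared lead-ins, about 10 mm wider each side there, narrow to the rails at x = -75 mm.
- contact_plate (a joint): How far the sprung plate is pressed back, m: 0 free, 0.010 fully back, then solid. Spring 0.5 N rising to 1.3 N; tray friction holds it in after release. Its face, 84 mm wide, z = 4 to 30 mm, looks to the mouth from inside, 40 to 66 mm past the bay's origin in +x, set differently each time, not reported: find it by touch with the tray's leading face.
- stop (a joint): How far the clamped end stop behind the contact plate has been shoved from its setting, m; 0 as set. It slips when pushed with more than about 32 N and stays where it was shoved.
- loose_vial: Small open glass vial, 25 mm diameter, 46 mm tall, standing on the bench near the spare pot; not to be used. Origin: centre of its underside.
- beaker: Glass beaker, 55 mm diameter, 75 mm tall, with a stirring rod to 150 mm, standing between the bay and the vial rack; leave alone. Origin: centre of its underside.
- pocket0 (a point): Floor centre of one pocket, at (23, 32, 5) mm in the carrier's frame. The four pockets are round, 40 mm across, 18 mm deep, at x = +-23, y = +-32 mm. One of the four, a different one each time, holds no pot, only a loose flat grey disc 35 mm across, 3 mm thick, on its floor; it stays there and the pot stands on it.
Mind the look-alikes: they are no part of the job. What is shaped like the pot_c but green or purple is not meant.

How it is judged:
On the way:
1. the spare pot stands in the empty pocket of the carrier, let go, before the carrier goes under the hood (x of spare_pot in the frame of carrier between -0.031 and 0.031 m and y of spare_pot in the frame of carrier between -0.04 and 0.04 m and z of spare_pot in the frame of carrier between -0.002 and 0.013 m and angle between spare_pot's own z axis and vertical below 0.15 rad and contact force between the fingers and spare_pot below 0.1 N and x of carrier in the frame of bay below -0.075 m), for 0.2 s.
At the end, for the whole second after the job is handed in: The carrier lies flat on the bench inside the bay, in line with it, its leading face holding the contact plate pressed back (more than 6.5 of its 10 mm) with the clamped stop less than 4 mm off its setting; all four pots stand upright in the four pockets; everything is released and at rest (value of joint contact_plate above 0.0065 m and value of joint stop below 0.004 m and x of carrier in the frame of bay between -0.012 and 0.034 m and y of carrier in the frame of bay between -0.005 and 0.005 m and angle between the x axis of carrier and the x axis of bay, either way round below 0.06 rad and height (world z) of carrier below 0.004 m and angle between carrier's own z axis and vertical below 0.04 rad and linear speed of carrier below 0.01 m/s and x of pot_a in the frame of carrier between -0.031 and 0.031 m and y of pot_a in the frame of carrier between -0.04 and 0.04 m and z of pot_a in the frame of carrier between -0.002 and 0.013 m and angle between each of pot_a, pot_b, pot_c, spare_pot's own z axis and vertical below 0.15 rad and x of pot_b in the frame of carrier between -0.031 and 0.031 m and y of pot_b in the frame of carrier between -0.04 and 0.04 m and z of pot_b in the frame of carrier between -0.002 and 0.013 m and x of pot_c in the frame of carrier between -0.031 and 0.031 m and y of pot_c in the frame of carrier between -0.04 and 0.04 m and z of pot_c in the frame of carrier between -0.002 and 0.013 m and x of spare_pot in the frame of carrier between -0.031 and 0.031 m and y of spare_pot in the frame of carrier between -0.04 and 0.04 m and z of spare_pot in the frame of carrier between -0.002 and 0.013 m); the robot touches nothing.
It fails at once if the clamped stop is rammed more than 4 mm out of its setting (value of joint stop above 0.004 m).
It fails at once if a pot is tipped over (angle between any of pot_a, pot_b, pot_c, spare_pot's own z axis and vertical above 0.7 rad).
It fails at once if the glass vial is shifted more than 25 mm or tipped (distance of loose_vial from where it was at the start of the episode above 0.025 m or angle between loose_vial's own z axis and vertical above 0.5 rad).
It fails at once if the beaker is shifted more than 25 mm or tipped (distance of beaker from where it was at the start of the episode above 0.025 m or angle between beaker's own z axis and vertical above 0.5 rad).
It also fails if it takes over 67 s, if anything falls off the work surface, if the arm or the gripper's body presses on something with over 40 N, if the wrist force passes 120 N, or if a joint passes its speed limit or range.

## Working session

There is one attempt and no reset: what is moved stays moved. The work goes in short steps, Python scripts to look and compute and a tool call to move; the robot and the scene stay as the last step left them, time stands still between calls to the robot, and variables do not carry over. Pictures are saved under pics/ and viewed, at most 12 in all, crops included, and the job is handed in when it is done.

Besides the shell and the picture viewer there is one more tool, called after "Emit:" as name(argument=value, ...) on one line, values as JSON. send_rows: Moves the arm, as the interface text tells. Its arguments: {"type":"object","properties":{"increments":{"type":"array"},"newtons":{"type":"number"}},"required":["increments"]}

```bash
mkdir -p pics; cat > h.py <<'E'
import cv2,numpy as np
from rig import get_state,optics,sign_off
def shot(n,f):
    d=optics.get_image(n); cv2.imwrite('pics/'+f+'.png',d['pixels']); np.savez('pics/'+f,K=d['K'],r=d['rvec'],t=d['tvec']); return d
def cam(f):
    z=np.load('pics/'+f+'.npz'); R=cv2.Rodrigues(z['r'])[0]; return z['K'],R,z['t'].reshape(3)
def back(f,u,v,z):
    K,R,t=cam(f); d=R.T@np.linalg.solve(K,[u,v,1.]); c=-R.T@t; return c+d*(z-c[2])/d[2]
def proj(f,p):
    K,R,t=cam(f); q=K@(R@np.array(p,float)+t); return q[:2]/q[2]
E
python3 - <<'E'
from h import *
shot('top','t0');shot('scene','s0')
for f in('t0','s0'):
    K,R,t=cam(f);print(-R.T@t,K[0],R[2])
s=get_state();print(s)
E
```

```text
[0.37726462 0.01167529 1.16745092] [416.09666742   0.         324.2201766 ] [ 0.16618413 -0.00269286 -0.98609106]
[-0.09944785  0.45962617  0.55881271] [462.02750898   0.         316.98238482] [ 0.68884102 -0.50263187 -0.52235931]
{'clock': 0.1, 'qpos': array([ 1.11196965e+00,  2.76549707e-01,  1.50600379e+00,  3.97518240e-06,
        1.36071255e+00, -1.20999225e-01]), 'qd': array([ 9.45395582e-04, -1.52285293e-03, -3.69303223e-03,  6.64903346e-04,
        1.85872382e-05, -1.78754372e-03]), 'effort': array([ 3.23886627e-03, -4.17698979e+01, -2.46404582e+01, -7.36100537e-05,
        5.82672888e-03,  1.14568928e-05]), 'position': array([0.19034901, 0.54203023, 0.20251711]), 'ee_rot': array([-2.41048220e-04,  1.68111988e-01,  9.85767548e-01, -8.01225692e-04]), 'contact_force': array([ 0.06369297, -0.19498589,  0.32986138]), 'moment': array([0.01891328, 0.00184222, 0.02731224]), 'gripper_force': 0.0, 'width': 0.08546817689748416}
```

View pics/t0.png

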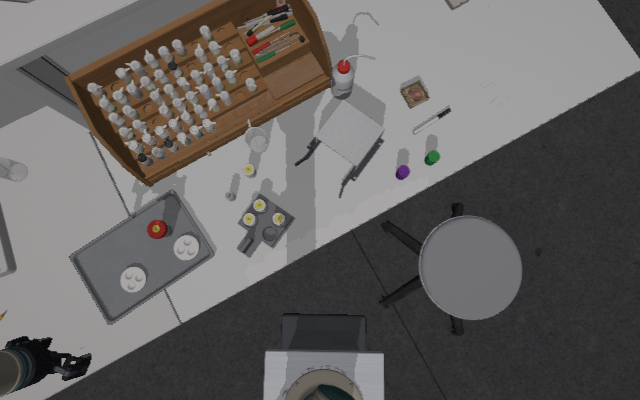

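View pics/s0.png

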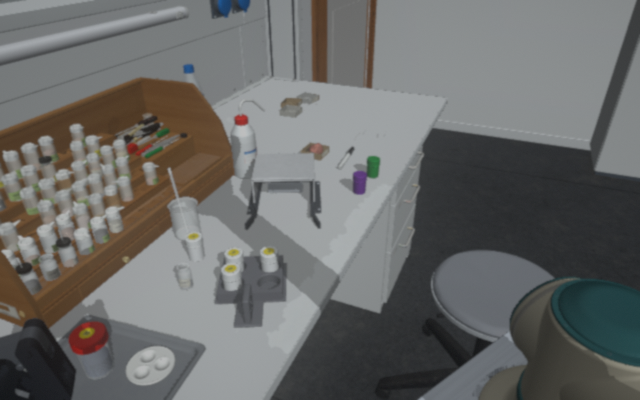

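The tray (265,222), spare pot (249,170), vial (230,196), beaker (257,140) and bay (345,135) are all visible in the top view. The empty pocket is at (270,234). Next I'll take enlarged crops.

```bash
python3 - <<'E'
from h import *
a=cv2.imread('pics/t0.png')[95:265,215:400];cv2.imwrite('pics/t0c.png',cv2.resize(a,None,fx=4.3,fy=3.5,interpolation=3) if 0 else cv2.resize(a,None,fx=3.5,fy=3.5,interpolation=3))
a=cv2.imread('pics/s0.png')[140:335,160:340];cv2.imwrite('pics/s0c.png',cv2.resize(a,None,fx=3,fy=3,interpolation=3))
E
```

```text
(no output)
```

View pics/t0c.png

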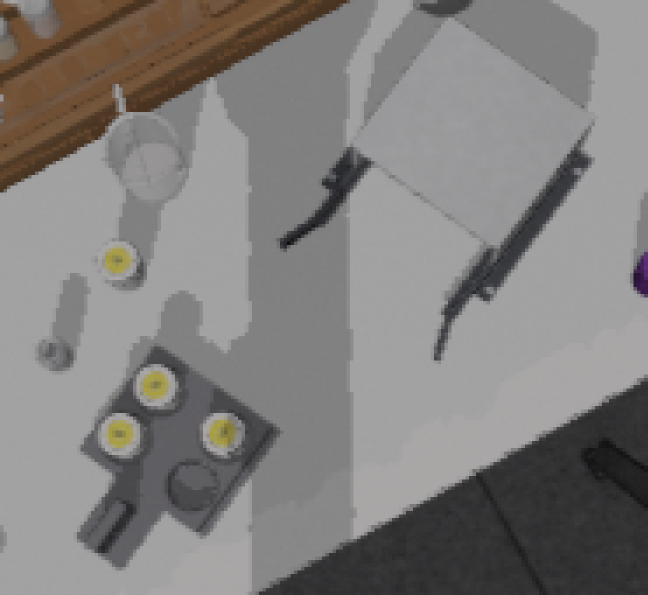

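View pics/s0c.png

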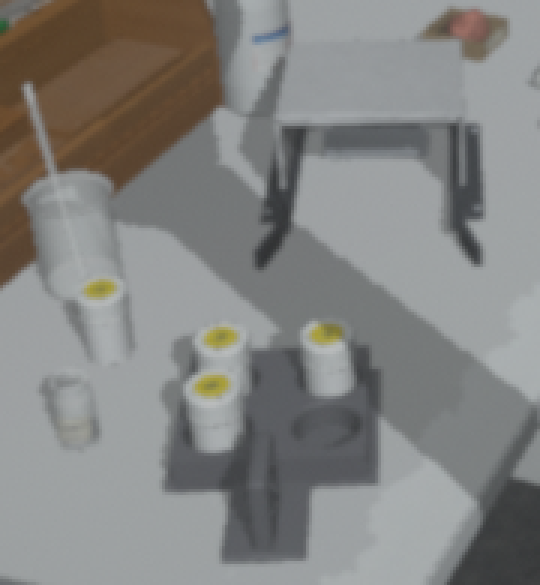

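```bash
cat > m.py <<'E'
from h import *
from scipy.optimize import least_squares
def fit(obs,x0,res=False):
    def f(x):
        c,s=np.cos(x[2]),np.sin(x[2]);e=[]
        for cam_,u,v,p in obs:
            w=[x[0]+c*p[0]-s*p[1],x[1]+s*p[0]+c*p[1],p[2]];e.append(proj(cam_,w)-[u,v])
        return np.ravel(e)
    r=least_squares(f,x0,loss='soft_l1');return r.x,np.round(r.fun.reshape(-1,2) if 0 else f(r.x).reshape(-1,2),1)
T=lambda u,v,p:('t0',215+u/3.5-.36,95+v/3.5-.36,p)
S=lambda u,v,p:('s0',160+u/3-.33,140+v/3-.33,p)
E
python3 - <<'E'
from m import *
c=back('t0',265,222,.023);print(c)
o=[T(157,386,(.023,.032,.055)),T(223,433,(.023,-.032,.055)),T(119,434,(-.023,.032,.055)),T(194,486,(-.023,-.032,.023)),
 S(220,337,(.023,.032,.055)),S(327,332,(.023,-.032,.055)),S(211,384,(-.023,.032,.055)),S(327,426,(-.023,-.032,.023))]
x,r=fit(o,[c[0],c[1],-.6]);print('tray',x,r.tolist());
x,r=fit(o[:4],x);print('tray top only',x);x,r=fit(o[4:],x);print('scene only',x)
b=back('t0',345,135,.08)
o=[T(355,150,(-.022,.0,.08))]*0
for w in (.065,.07,.075,.08):
    o=[T(355,150,(-.022,w,.08)),T(490,246,(-.022,-w,.08)),T(595,121,(.110,-w,.08)),T(453,17,(.110,w,.08)),
     S(277,123,(-.022,w,.08)),S(467,122,(-.022,-w,.08)),S(462,40,(.110,-w,.08)),S(290,40,(.110,w,.08))]
    x,r=fit(o,[b[0],b[1],-.6]);print('bay',w,x,np.abs(r).mean(),r.tolist())
for n,(t,s,z) in dict(spare=((118,261),(101,289),.05),vial=((60,350),(71,382),.046),beaker=((145,143),(68,200),.075)).items():
    print(n,back(*T(*t,0)[:3],z),back(*S(*s,0)[:3],z))
print('beaker base',back(*T(155,172,0)[:3],0))
E
```

```text
[0.48987618 0.17011933 0.023     ]
tray [ 0.49698904  0.17152941 -0.59469298] [[-0.9, -0.5], [-0.7, -0.3], [-0.4, -0.4], [-1.1, -0.6], [0.7, -0.0], [0.4, 0.6], [0.7, 0.3], [0.3, -0.6]]
tray top only [ 0.49581311  0.16941163 -0.59032479]
scene only [ 0.49769605  0.17221715 -0.59560107]
bay 0.065 [ 0.69679485 -0.03063914 -0.62318407] 1.26875 [[-0.3, 0.0], [-0.2, 0.7], [-1.6, -1.3], [0.6, 1.2], [2.5, -2.0], [-2.3, -2.3], [-0.9, 0.0], [3.7, 0.7]]
bay 0.07 [ 0.69682982 -0.02990641 -0.6185529 ] 0.9625 [[-2.1, -0.9], [1.1, 1.7], [-0.5, -0.4], [-1.4, 0.1], [-0.0, -1.8], [-0.3, -2.4], [0.7, 0.0], [1.2, 0.8]]
bay 0.075 [ 0.69645621 -0.02901822 -0.62169779] 1.8312500000000003 [[-3.9, -2.0], [2.2, 3.0], [0.7, 0.9], [-3.0, -0.8], [-2.6, -1.6], [1.7, -2.2], [2.7, 0.2], [-0.9, 0.9]]
bay 0.08 [ 0.69579513 -0.02796689 -0.61495568] 3.0 [[-5.8, -2.6], [3.5, 4.2], [1.7, 1.9], [-5.2, -1.6], [-5.1, -1.2], [3.8, -2.1], [4.2, 0.3], [-3.5, 1.3]]
spare [0.63163681 0.21857812 0.05      ] [0.63295212 0.22075217 0.05      ]
vial [0.56048707 0.26083635 0.046     ] [0.55937736 0.27219298 0.046     ]
beaker [0.72045869 0.19778546 0.075     ] [0.70931627 0.20733299 0.075     ]
beaker base [0.71925033 0.20107744 0.        ]
```

Emit:
send_rows(increments=[{"gripper": -0.4, "linear": [0.03, -0.022, 0], "delta_rot": [0, 0, 0]}, {"gripper": -0.4, "linear": [0.065, -0.047, 0], "delta_rot": [0, 0, 0]}, {"gripper": -0.4, "linear": [0.1, -0.073, 0], "delta_rot": [0, 0, 0]}, {"gripper": -0.4, "linear": [0.135, -0.098, 0], "delta_rot": [0, 0, 0]}, {"gripper": -0.4, "linear": [0.17, -0.123, 0], "delta_rot": [0, 0, 0]}, {"gripper": -0.4, "linear": [0.205, -0.149, 0], "delta_rot": [0, 0, 0]}, {"gripper": -0.4, "linear": [0.24, -0.175, 0], "delta_rot": [0, 0, 0]}, {"gripper": -0.4, "linear": [0.27, -0.196, 0], "delta_rot": [0, 0, 0]}])

```text
clock: 0.9
position: [0.462, 0.3447, 0.2029]
ee_rot: [-0.0, 0.169, 0.986, -0.0]
contact_force: [0.1, 0.2, -0.1]
width: 0.0595
gripper_force: 0.0
```

```bash
python3 - <<'E'
from m import *
print('rodtip',back(*T(117,88,0)[:3],.15),back(*S(27,87,0)[:3],.15))
print('rack edge',[back(*T(*p,0)[:3],.04) for p in((0,188),(110,130))])
print(get_state()['position'],get_state()['width'])
# leadin ends in bay frame guess
for p in((285,243),(437,355)): print('lead',back(*T(*p,0)[:3],.02))
for p in((262,262),(474,260)): print('leadS',back(*S(*p,0)[:3],.0))
E
```

```text
rodtip [0.73808946 0.2074243  0.15      ] [0.73775052 0.21144856 0.15      ]
rack edge [array([0.69148055, 0.31760632, 0.04      ]), array([0.74166338, 0.23239513, 0.04      ])]
[0.46198101 0.34471592 0.20287064] 0.059497726688611884
lead [0.65640044 0.09004252 0.02      ]
lead [ 0.56733352 -0.03424502  0.02      ]
leadS [0.66655856 0.08966173 0.        ]
leadS [ 0.5760092  -0.03465663  0.        ]
```

Emit:
send_rows(increments=[{"gripper": -0.4, "linear": [0.034, -0.025, 0], "delta_rot": [0, 0, 0]}, {"gripper": -0.4, "linear": [0.068, -0.05, 0], "delta_rot": [0, 0, 0]}, {"gripper": -0.4, "linear": [0.102, -0.075, 0], "delta_rot": [0, 0, 0]}, {"gripper": -0.4, "linear": [0.136, -0.1, 0], "delta_rot": [0, 0, 0]}, {"gripper": -0.4, "linear": [0.17, -0.125, 0], "delta_rot": [0, 0, 0]}, {"gripper": -0.4, "linear": [0.17, -0.125, -0.04], "delta_rot": [0, 0, 0]}, {"gripper": -0.4, "linear": [0.17, -0.125, -0.08], "delta_rot": [0, 0, 0]}, {"gripper": -0.4, "linear": [0.17, -0.125, -0.11], "delta_rot": [0, 0, 0]}])

```text
clock: 1.7
position: [0.6294, 0.2206, 0.0902]
ee_rot: [-0.002, 0.169, 0.986, -0.001]
contact_force: [0.2, -0.5, -0.3]
width: 0.0598
gripper_force: 0.0
```

```bash
python3 - <<'E'
from h import *
shot('scene','s1');shot('top','t1');a=cv2.imread('pics/s1.png')[130:300,150:330];b=cv2.imread('pics/t1.png')[105:265,205:315]
a=cv2.resize(a,None,fx=2.5,fy=2.5,interpolation=3);b=cv2.resize(b,(int(110*425/160),425),interpolation=3);cv2.imwrite('pics/c1.png',np.hstack([a,b]))
print(get_state()['position'])
E
```

```text
[0.62648501 0.22028247 0.08765585]
```

View pics/c1.png

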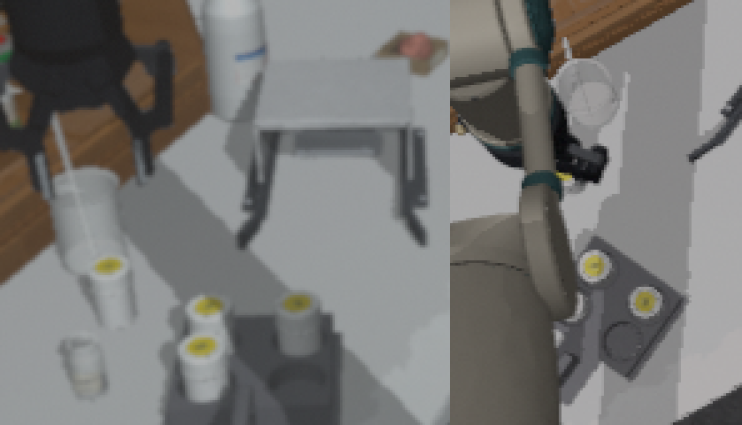

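Emit:
send_rows(increments=[{"gripper": -0.4, "linear": [0.001, -0.002, 0], "delta_rot": [0, 0, 0]}, {"gripper": -0.4, "linear": [0.001, -0.002, -0.02], "delta_rot": [0, 0, 0]}, {"gripper": -0.4, "linear": [0.001, -0.002, -0.02], "delta_rot": [0, 0, 0]}, {"gripper": -0.4, "linear": [0.001, -0.002, -0.02], "delta_rot": [0, 0, 0]}])

```text
clock: 2.2
position: [0.6326, 0.2198, 0.0752]
ee_rot: [0.001, 0.168, 0.986, 0.001]
contact_force: [0.1, 0.5, 0.6]
width: 0.0595
gripper_force: 0.0
```

Emit:
send_rows(increments=[{"gripper": -0.4, "linear": [0, 0, -0.018], "delta_rot": [0, 0, 0]}, {"gripper": -0.4, "linear": [0, 0, -0.036], "delta_rot": [0, 0, 0]}, {"gripper": -0.4, "linear": [0, 0, -0.052], "delta_rot": [0, 0, 0]}, {"gripper": -0.4, "linear": [0, 0, -0.052], "delta_rot": [0, 0, 0]}, {"gripper": 0.3, "linear": [0, 0, -0.052], "delta_rot": [0, 0, 0]}, {"gripper": 0.5, "linear": [0, 0, -0.052], "delta_rot": [0, 0, 0]}, {"gripper": 0.5, "linear": [0, 0, -0.052], "delta_rot": [0, 0, 0]}, {"gripper": 0.5, "linear": [0, 0, -0.052], "delta_rot": [0, 0, 0]}], newtons=20)

```text
clock: 3.0
position: [0.6321, 0.2197, 0.0223]
ee_rot: [0.001, 0.168, 0.986, 0.0]
contact_force: [-0.1, -0.1, 0.2]
width: 0.0214
gripper_force: 0.0
```

```bash
python3 - <<'E'
from h import *
shot('scene','s2');a=cv2.imread('pics/s2.png')[170:300,150:290]
cv2.imwrite('pics/c2.png',cv2.resize(a,None,fx=4,fy=4,interpolation=3))
s=get_state();print(s['position'],s['width'],s['gripper_force'])
E
```

```text
[0.63195416 0.2196421  0.02205527] 0.021230388414613836 0.0
```

View pics/c2.png

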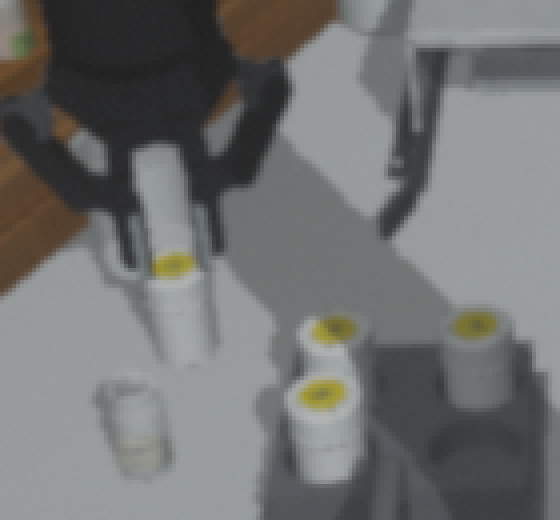

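Image: the pot's cap centre is at crop (173,263) and the finger tips look to end at about (145,275) and (205,265). That puts them behind or above the pot. I'll compare this with the projected TCP.

```bash
python3 - <<'E'
from h import *
c=lambda p:((proj('s2',p)-[150,170])*4+1.5).round(0)
P=np.array([.632,.2196,.022]);d=np.array([.331,.944,0])
print('tip',c(P),c(P+d*.0106),c(P-d*.0106),c(P+d*.02),c(P-d*.02))
print('pot at P: top',c([.632,.2196,.05]),'base',c([.632,.2196,0]))
from m import *
print('pot from s2 cap', back('s2',150+173/4,170+263/4,.05), back('s2',150+173/4,170+263/4,.0))
E
```

```text
tip [186. 313.] [164. 316.] [208. 309.] [144. 320.] [228. 305.]
pot at P: top [178. 266.] base [193. 348.]
pot from s2 cap [0.63385638 0.22053657 0.05      ] [0.70591671 0.19704172 0.        ]
```

```bash
python3 - <<'E'
from h import *
shot('top','t3');a=cv2.imread('pics/s2.png')[180:270,145:230];b=cv2.imread('pics/t3.png')[125:205,215:275]
a=cv2.resize(a,None,fx=5.5,fy=5.5,interpolation=2);b=cv2.resize(b,None,fx=5.5,fy=5.5,interpolation=2)
o=np.zeros((a.shape[0],a.shape[1]+b.shape[1],3),np.uint8);o[:,:a.shape[1]]=a;o[:b.shape[0],a.shape[1]:]=b
o=np.clip(o.astype(float)*1.5,0,255).astype(np.uint8)
cv2.imwrite('pics/c3.png',o);print(o.shape)
E
```

```text
(495, 798, 3)
```

View pics/c3.png

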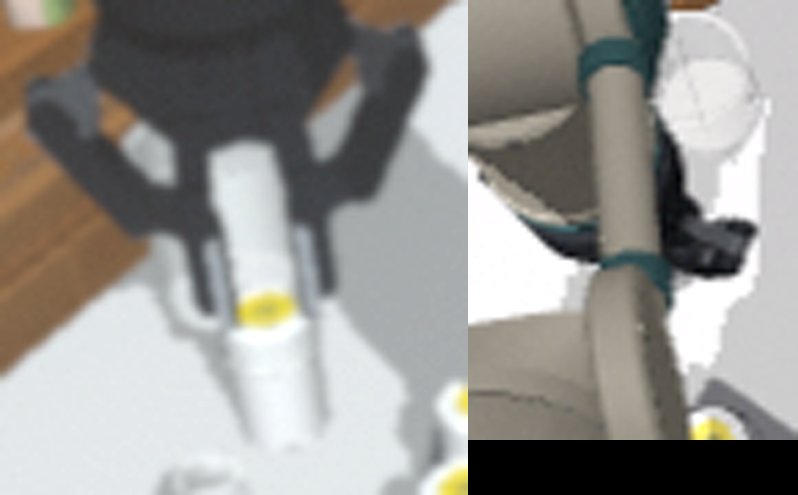

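Image: the pot stands upright where it was, and the finger pads end level with the cap at (225,322) and (310,318). I'll compare hypotheses for where they really are: too high, or behind the pot.

```bash
python3 - <<'E'
from h import *
P=np.array([.632,.2196,0]);d=np.array([.331,.944,0]);e=np.array([0,0,1.])
cs=lambda p:((proj('s2',p)-[145,180])*5.5).round(0)
np.savez('pics/t3b',**np.load('pics/t3.npz'))
ct=lambda p:((proj('t3',p)-[215,125])*5.5+[468,0]).round(0)
for z in(.022,.03,.04,.05,.06,.08,.1):
    print(z,'scene',cs(P+d*.0106+e*z),cs(P-d*.0106+e*z),'top',ct(P-d*.02+e*z),ct(P-d*.045+e*z))
print('shifted 40mm',cs(P+np.array([.038,-.014,.022])))
s=get_state();print(s['qpos'],s['contact_force'])
E
```

```text
0.022 scene [251. 378.] [312. 367.] top [695. 268.] [741. 285.]
0.03 scene [248. 360.] [309. 349.] top [693. 265.] [739. 282.]
0.04 scene [243. 337.] [305. 326.] top [690. 261.] [736. 278.]
0.05 scene [239. 313.] [301. 303.] top [687. 256.] [733. 273.]
0.06 scene [235. 290.] [297. 279.] top [683. 252.] [730. 269.]
0.08 scene [226. 242.] [289. 231.] top [677. 243.] [725. 260.]
0.1 scene [216. 192.] [280. 182.] top [670. 233.] [719. 251.]
shifted 40mm [275. 310.]
[ 2.30538074e-01  5.48065994e-01  1.53723534e+00  3.92411399e-05
  1.05523428e+00 -1.00249877e+00] [-0.00455909  0.05183012  1.62034766]
```

```bash
python3 - <<'E'
from h import *
P=np.array([.6265,.2203,0]);d=np.array([.331,.944,0]);e=np.array([0,0,1.])
for z in(.088,.095,.1,.11,.12):
    print(z,[((proj('s1',P+s*d*.030+e*z)-[150,130])*2.5).round(0) for s in(1,-1)])
s=get_state();R=cv2.Rodrigues
from scipy.spatial.transform import Rotation as Q
w,x,y,z=s['ee_rot'];print(Q.from_quat([x,y,z,w]).as_matrix().round(3))
E
```

```text
0.088 [array([ 64., 234.]), array([146., 221.])]
0.095 [array([ 62., 226.]), array([144., 213.])]
0.1 [array([ 61., 220.]), array([143., 207.])]
0.11 [array([ 59., 209.]), array([142., 196.])]
0.12 [array([ 56., 197.]), array([140., 184.])]
[[-0.943  0.331  0.001]
 [ 0.331  0.943  0.   ]
 [-0.001  0.001 -1.   ]]
```

Emit:
send_rows(increments=[{"gripper": -0.4, "linear": [0, 0, 0.006], "delta_rot": [0, 0, 0]}, {"gripper": -0.4, "linear": [0, 0, 0.006], "delta_rot": [0, 0, 0]}, {"gripper": -0.4, "linear": [0, 0, 0.006], "delta_rot": [0, 0, 0]}, {"gripper": -0.4, "linear": [0, 0, 0.0], "delta_rot": [0, 0, 0]}, {"gripper": -0.4, "linear": [0, 0, -0.006], "delta_rot": [0, 0, 0]}, {"gripper": -0.4, "linear": [0, 0, -0.012], "delta_rot": [0, 0, 0]}, {"gripper": -0.4, "linear": [0, 0, -0.016], "delta_rot": [0, 0, 0]}, {"gripper": -0.4, "linear": [0, 0, -0.016], "delta_rot": [0, 0, 0]}])

```text
clock: 3.9
position: [0.6308, 0.2193, 0.0041]
ee_rot: [-0.001, 0.168, 0.986, -0.0]
contact_force: [0.2, -0.5, 0.2]
width: 0.0601
gripper_force: 0.0
```

Emit:
send_rows(increments=[{"gripper": 0.1, "linear": [0, 0, 0], "delta_rot": [0, 0, 0]}, {"gripper": 0.3, "linear": [0, 0, 0], "delta_rot": [0, 0, 0]}, {"gripper": 0.3, "linear": [0, 0, 0], "delta_rot": [0, 0, 0]}, {"gripper": 0.3, "linear": [0, 0, 0], "delta_rot": [0, 0, 0]}])

```text
clock: 4.3
position: [0.6318, 0.2196, 0.0056]
ee_rot: [0.0, 0.168, 0.986, 0.0]
contact_force: [1.1, 0.1, 0.3]
width: 0.0335
gripper_force: 21.9
```

Emit:
send_rows(increments=[{"gripper": 0.3, "linear": [0, 0, 0.02], "delta_rot": [0, 0, 0]}, {"gripper": 0.3, "linear": [0, 0, 0.06], "delta_rot": [0, 0, 0]}, {"gripper": 0.3, "linear": [0, 0, 0.1], "delta_rot": [0, 0, 0]}, {"gripper": 0.3, "linear": [-0.04, -0.015, 0.1], "delta_rot": [0, 0, -0.05]}, {"gripper": 0.3, "linear": [-0.08, -0.03, 0.1], "delta_rot": [0, 0, -0.12]}, {"gripper": 0.3, "linear": [-0.12, -0.044, 0.1], "delta_rot": [0, 0, -0.2]}, {"gripper": 0.3, "linear": [-0.16, -0.058, 0.1], "delta_rot": [0, 0, -0.258]}, {"gripper": 0.3, "linear": [-0.172, -0.062, 0.1], "delta_rot": [0, 0, -0.258]}])

```text
clock: 5.1
position: [0.454, 0.1562, 0.1051]
ee_rot: [-0.002, 0.294, 0.956, -0.001]
contact_force: [0.6, -0.2, -0.2]
width: 0.0336
gripper_force: 21.8
```

Emit:
send_rows(increments=[{"gripper": 0.3, "linear": [0, 0, -0.02], "delta_rot": [0, 0, 0]}, {"gripper": 0.3, "linear": [0, 0, -0.03], "delta_rot": [0, 0, 0]}, {"gripper": 0.3, "linear": [0, 0, -0.03], "delta_rot": [0, 0, 0]}, {"gripper": 0.3, "linear": [0, 0, -0.03], "delta_rot": [0, 0, 0]}])

```text
clock: 5.5
position: [0.4604, 0.1577, 0.0753]
ee_rot: [0.0, 0.293, 0.956, 0.0]
contact_force: [-0.5, 1.0, -0.4]
width: 0.0333
gripper_force: 21.8
```

```bash
python3 - <<'E'
from h import *
shot('scene','s4');a=cv2.imread('pics/s4.png')[170:330,180:320]
cv2.imwrite('pics/c4.png',cv2.resize(a,None,fx=3.7,fy=3.7,interpolation=3))
s=get_state();print(s['position'],s['width'],s['gripper_force'])
E
```

```text
[0.46062273 0.15777101 0.07555756] 0.03334515553913112 21.845422089099884
```

View pics/c4.png

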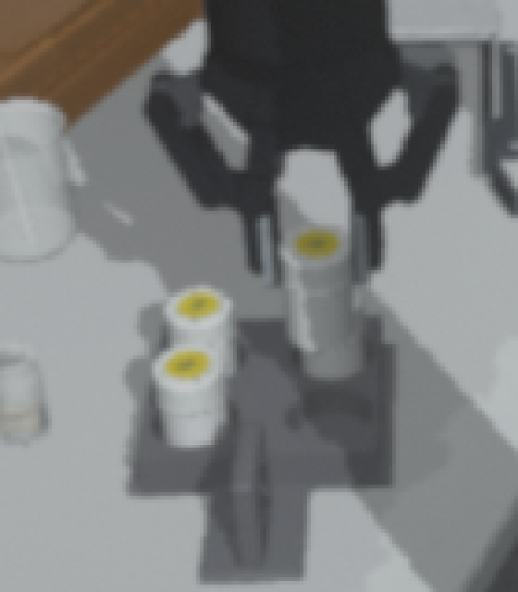

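The held pot's cap is at crop (318,243), upright in the jaws. The empty pocket below it is centred near (332,408).

```bash
python3 - <<'E'
from h import *
p=lambda u,v:(180+u/3.7,170+v/3.7)
for z in(.10,.11,.12,.13): print(z,back('s4',*p(318,243),z))
print('pocket',back('s4',*p(332,408),.023),'pots',back('s4',*p(199,304),.055),back('s4',*p(188,364),.055))
E
```

```text
0.1 [0.48576245 0.14280508 0.1       ]
0.11 [0.47300756 0.14971032 0.11      ]
0.12 [0.46025268 0.15661556 0.12      ]
0.13 [0.4474978 0.1635208 0.13     ]
pocket [0.46105765 0.15570512 0.023     ] pots [0.53336258 0.18532116 0.055     ] [0.4948207  0.21124206 0.055     ]
```

Emit:
send_rows(increments=[{"gripper": 0.3, "linear": [0, 0, -0.02], "delta_rot": [0, 0, 0]}, {"gripper": 0.3, "linear": [0, 0, -0.035], "delta_rot": [0, 0, 0]}, {"gripper": 0.3, "linear": [0, 0, -0.045], "delta_rot": [0, 0, 0]}, {"gripper": 0.3, "linear": [0, 0, -0.053], "delta_rot": [0, 0, 0]}, {"gripper": 0.3, "linear": [0, 0, -0.058], "delta_rot": [0, 0, 0]}, {"gripper": 0.3, "linear": [0, 0, -0.061], "delta_rot": [0, 0, 0]}, {"gripper": 0.3, "linear": [0, 0, -0.061], "delta_rot": [0, 0, 0]}])

```text
clock: 6.25
position: [0.4597, 0.1576, 0.0142]
ee_rot: [-0.0, 0.294, 0.956, 0.0]
contact_force: [0.1, -0.1, -0.2]
width: 0.0334
gripper_force: 21.8
```

Emit:
send_rows(increments=[{"gripper": 0.1, "linear": [0, 0, 0], "delta_rot": [0, 0, 0]}, {"gripper": -0.05, "linear": [0, 0, 0], "delta_rot": [0, 0, 0]}, {"gripper": -0.1, "linear": [0, 0, 0], "delta_rot": [0, 0, 0]}, {"gripper": -0.1, "linear": [0, 0, 0], "delta_rot": [0, 0, 0]}, {"gripper": -0.1, "linear": [0, 0, 0.015], "delta_rot": [0, 0, 0]}, {"gripper": -0.1, "linear": [0, 0, 0.05], "delta_rot": [0, 0, 0]}, {"gripper": -0.1, "linear": [0, 0, 0.08], "delta_rot": [0, 0, 0]}, {"gripper": -0.1, "linear": [0, 0, 0.08], "delta_rot": [0, 0, 0]}])

```text
clock: 7.05
position: [0.463, 0.1582, 0.0983]
ee_rot: [0.004, 0.293, 0.956, 0.002]
contact_force: [1.1, 0.2, 0.4]
width: 0.0469
gripper_force: 0.0
```

Emit:
send_rows(increments=[{"gripper": -0.1, "linear": [-0.017, 0.03, 0], "delta_rot": [0, 0, 0]}, {"gripper": -0.1, "linear": [-0.034, 0.061, 0], "delta_rot": [0, 0, 0]}, {"gripper": -0.1, "linear": [-0.034, 0.061, 0], "delta_rot": [0, 0, 0]}, {"gripper": -0.1, "linear": [-0.034, 0.061, -0.02], "delta_rot": [0, 0, 0]}, {"gripper": -0.1, "linear": [-0.034, 0.061, -0.02], "delta_rot": [0, 0, 0]}])

```text
clock: 7.55
position: [0.4234, 0.2176, 0.0722]
ee_rot: [-0.002, 0.293, 0.956, -0.002]
contact_force: [-0.6, -0.2, -0.0]
width: 0.0468
gripper_force: 0.0
```

```bash
python3 - <<'E'
from h import *
shot('scene','s5');a=cv2.imread('pics/s5.png')[170:335,180:350]
cv2.imwrite('pics/c5.png',cv2.resize(a,None,fx=3.6,fy=3.6,interpolation=3))
s=get_state();print(s['position'],s['width'],s['gripper_force'])
E
```

```text
[0.42425989 0.21774421 0.07305609] 0.04702012677700547 0.0
```

View pics/c5.png

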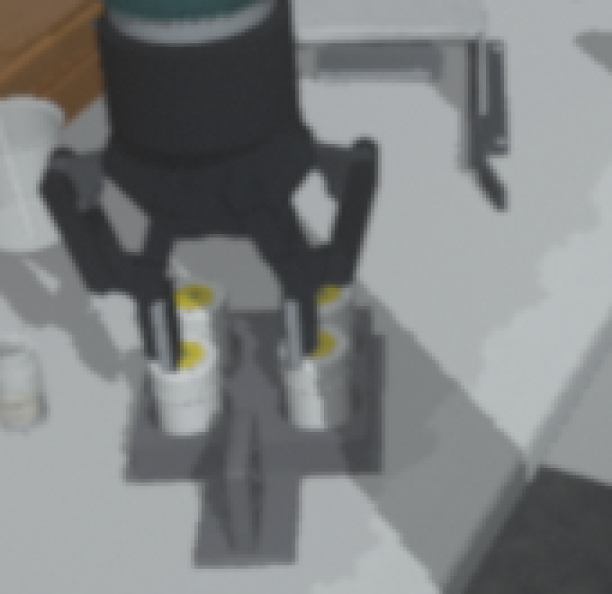

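The spare pot stands in the rear-right pocket, with its cap at (325,345). The fingers straddle the fin line above (240,450), so I'll lower them onto the fin.

Emit:
send_rows(increments=[{"gripper": -0.1, "linear": [0, 0, -0.02], "delta_rot": [0, 0, 0]}, {"gripper": -0.1, "linear": [0, 0, -0.04], "delta_rot": [0, 0, 0]}, {"gripper": -0.1, "linear": [0, 0, -0.055], "delta_rot": [0, 0, 0]}, {"gripper": -0.1, "linear": [0, 0, -0.07], "delta_rot": [0, 0, 0]}, {"gripper": -0.1, "linear": [0, 0, -0.082], "delta_rot": [0, 0, 0]}, {"gripper": -0.1, "linear": [0, 0, -0.082], "delta_rot": [0, 0, 0]}, {"gripper": -0.1, "linear": [0, 0, -0.082], "delta_rot": [0, 0, 0]}])

```text
clock: 8.3
position: [0.4261, 0.2183, -0.0074]
ee_rot: [0.0, 0.294, 0.956, 0.0]
contact_force: [0.3, 0.4, -0.3]
width: 0.0472
gripper_force: 0.0
```

Emit:
send_rows(increments=[{"gripper": 0.2, "linear": [0, 0, 0], "delta_rot": [0, 0, 0]}, {"gripper": 0.5, "linear": [0, 0, 0], "delta_rot": [0, 0, 0]}, {"gripper": 0.7, "linear": [0, 0, 0], "delta_rot": [0, 0, 0]}, {"gripper": 0.9, "linear": [0, 0, 0], "delta_rot": [0, 0, 0]}, {"gripper": 0.9, "linear": [0, 0, 0], "delta_rot": [0, 0, 0]}, {"gripper": 0.9, "linear": [0, 0, 0], "delta_rot": [0, 0, 0]}], newtons=30)

```text
clock: 8.9
position: [0.4264, 0.219, -0.007]
ee_rot: [0.001, 0.293, 0.956, 0.001]
contact_force: [0.8, 1.7, 5.7]
width: 0.0115
gripper_force: 30.1
```

Emit:
send_rows(increments=[{"gripper": 0.55, "linear": [0, 0, 0], "delta_rot": [0, 0, 0]}, {"gripper": 0.55, "linear": [0, 0, 0.004], "delta_rot": [0, 0, 0]}, {"gripper": 0.55, "linear": [0, 0, 0.004], "delta_rot": [0, 0, 0]}, {"gripper": 0.9, "linear": [0, 0, 0.004], "delta_rot": [0, 0, 0]}, {"gripper": 0.9, "linear": [0, 0, 0.004], "delta_rot": [0, 0, 0]}, {"gripper": 0.9, "linear": [0, 0, 0.004], "delta_rot": [0, 0, 0]}])

```text
clock: 9.5
position: [0.4258, 0.2187, -0.0035]
ee_rot: [0.0, 0.293, 0.956, 0.0]
contact_force: [-0.0, -0.0, 3.1]
width: 0.0115
gripper_force: 29.5
```

Emit:
send_rows(increments=[{"gripper": 0.9, "linear": [0.004, -0.008, 0], "delta_rot": [0, 0, -0.004]}, {"gripper": 0.9, "linear": [0.01, -0.019, 0], "delta_rot": [0, 0, -0.008]}, {"gripper": 0.9, "linear": [0.016, -0.031, 0], "delta_rot": [0, 0, -0.012]}, {"gripper": 0.9, "linear": [0.023, -0.044, 0], "delta_rot": [0, 0, -0.016]}, {"gripper": 0.9, "linear": [0.03, -0.057, 0], "delta_rot": [0, 0, -0.02]}, {"gripper": 0.9, "linear": [0.037, -0.07, 0], "delta_rot": [0, 0, -0.024]}, {"gripper": 0.9, "linear": [0.043, -0.081, 0], "delta_rot": [0, 0, -0.027]}, {"gripper": 0.9, "linear": [0.047, -0.089, 0], "delta_rot": [0, 0, -0.027]}])

```text
clock: 10.3
position: [0.4715, 0.1303, -0.0035]
ee_rot: [-0.001, 0.307, 0.952, 0.001]
contact_force: [-3.2, 6.7, 5.1]
width: 0.0118
gripper_force: 30.4
```

Emit:
send_rows(increments=[{"gripper": 0.9, "linear": [0, 0, 0], "delta_rot": [0, 0, 0]}, {"gripper": 0.9, "linear": [0, 0, 0], "delta_rot": [0, 0, 0]}])

```text
clock: 10.5
position: [0.4724, 0.1291, -0.0035]
ee_rot: [0.0, 0.306, 0.952, -0.0]
contact_force: [-1.8, -0.9, 4.7]
width: 0.0116
gripper_force: 29.8
```

```bash
python3 - <<'E'
from h import *
shot('scene','s6');shot('top','t6');a=cv2.imread('pics/s6.png')[140:300,195:345];b=cv2.imread('pics/t6.png')[95:245,250:395]
a=cv2.resize(a,None,fx=2.7,fy=3*.9,interpolation=3);b=cv2.resize(b,None,fx=2.7,fy=2.7,interpolation=3)
o=np.zeros((max(a.shape[0],b.shape[0]),a.shape[1]+b.shape[1],3),np.uint8);o[:a.shape[0],:a.shape[1]]=a;o[:b.shape[0],a.shape[1]:]=b
cv2.imwrite('pics/c6.png',o);print(a.shape)
s=get_state();print(s['position'],s['width'],s['gripper_force'],s['ee_rot'],s['contact_force'])
E
```

```text
(432, 405, 3)
[ 0.4724706   0.12910837 -0.00351564] 0.011784898617532909 29.8713219165802 [ 1.70976079e-04  3.06169565e-01  9.51976883e-01 -4.26376327e-04] [-1.42374588 -2.96845916  4.88538144]
```

View pics/c6.png

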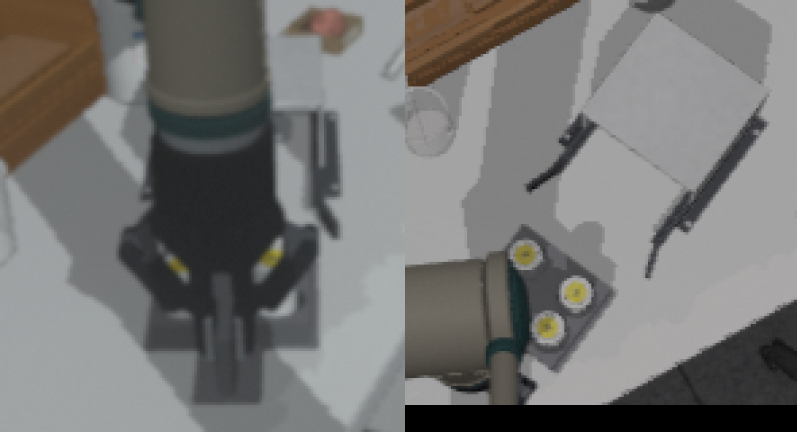

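Top part: pots at (525,255), (577,292), (548,328). Hood corners at (583,113), (690,190), (768,94), (655,13). I'll fit both in this one view to get the relative pose.

```bash
python3 - <<'E'
from m import *
T6=lambda u,v,p:('t6',250+(u-405)/2.7-.31,95+v/2.7-.31,p)
o=[T6(525,255,(.023,.032,.055)),T6(577,292,(.023,-.032,.055)),T6(548,328,(-.023,-.032,.055)),T6(520,225,(.052,.056,.023)),T6(613,291,(.052,-.056,.023))]
x,r=fit(o,[.54,.08,-.62]);print('tray',x,r.tolist())
for w in(.066,.07):
    o=[T6(583,113,(-.022,w,.08)),T6(690,190,(-.022,-w,.08)),T6(768,94,(.110,-w,.08)),T6(656,13,(.110,w,.08))]
    y,r=fit(o,[.697,-.03,-.62]);print('bay',y,r.tolist())
    c,s=np.cos(y[2]),np.sin(y[2]);d=x[:2]-y[:2];print('rel',c*d[0]+s*d[1],-s*d[0]+c*d[1],x[2]-y[2])
L=[back(*T6(*q,0)[:3],z) for q,z in(((529,187),.015),((649,274),.015))];m=sum(L)/2
d=x[:2]-m[:2];print('leads',L,np.arctan2(L[0][1]-L[1][1],L[0][0]-L[1][0])-np.pi/2,-s*d[0]+c*d[1])
E
```

```text
tray [ 0.54046403  0.07802631 -0.60772872] [[-0.2, 0.1], [-0.5, 0.1], [0.2, 0.5], [1.7, 0.1], [-0.4, -1.1]]
bay [ 0.69833574 -0.03112322 -0.62259491] [[0.0, 0.3], [-0.4, 0.2], [-0.7, -1.9], [1.9, 0.5]]
rel -0.19189993419979778 -0.003392537616072819 0.01486619529669786
bay [ 0.69736181 -0.0299976  -0.62448948] [[-1.6, -0.3], [0.4, 1.5], [0.1, -0.6], [0.4, -0.0]]
rel -0.19044492152666503 -0.004099832255014632 0.01676075790206355
leads [array([0.65793582, 0.09168113, 0.015     ]), array([ 0.56790386, -0.03603083,  0.015     ])] -0.6140477923320287 -0.001637414707202696
```

Emit:
send_rows(increments=[{"gripper": 0.9, "linear": [0.006, -0.002, 0], "delta_rot": [0, 0, 0]}, {"gripper": 0.9, "linear": [0.011, -0.005, 0], "delta_rot": [0, 0, 0]}, {"gripper": 0.9, "linear": [0.016, -0.009, 0], "delta_rot": [0, 0, 0]}, {"gripper": 0.9, "linear": [0.021, -0.0125, 0], "delta_rot": [0, 0, 0]}, {"gripper": 0.9, "linear": [0.026, -0.016, 0], "delta_rot": [0, 0, 0]}, {"gripper": 0.9, "linear": [0.031, -0.0195, 0], "delta_rot": [0, 0, 0]}, {"gripper": 0.9, "linear": [0.036, -0.023, 0], "delta_rot": [0, 0, 0]}, {"gripper": 0.9, "linear": [0.041, -0.0265, 0], "delta_rot": [0, 0, 0]}])

```text
clock: 11.4
position: [0.5075, 0.1055, -0.0036]
ee_rot: [-0.006, 0.307, 0.952, 0.0]
contact_force: [-11.5, 7.7, 14.8]
width: 0.0115
gripper_force: 31.3
```

Emit:
send_rows(increments=[{"gripper": 0.9, "linear": [0.004, -0.003, 0], "delta_rot": [0, 0, 0]}, {"gripper": 0.9, "linear": [0.008, -0.006, 0], "delta_rot": [0, 0, 0]}, {"gripper": 0.9, "linear": [0.012, -0.0085, 0], "delta_rot": [0, 0, 0]}, {"gripper": 0.9, "linear": [0.0165, -0.0115, 0], "delta_rot": [0, 0, 0]}, {"gripper": 0.9, "linear": [0.0205, -0.0145, 0], "delta_rot": [0, 0, 0]}])

```text
clock: 11.9
position: [0.5282, 0.0911, -0.0036]
ee_rot: [-0.005, 0.307, 0.952, 0.0]
contact_force: [-11.1, 8.6, 13.5]
width: 0.0116
gripper_force: 31.2
```

Emit:
send_rows(increments=[{"gripper": 0.9, "linear": [0, 0, 0.001], "delta_rot": [0, 0, 0]}, {"gripper": 0.9, "linear": [0, 0, 0.001], "delta_rot": [0, 0, 0]}, {"gripper": 0.9, "linear": [0.003, -0.002, 0.001], "delta_rot": [0, 0, 0]}, {"gripper": 0.9, "linear": [0.0065, -0.0045, 0.001], "delta_rot": [0, 0, 0]}, {"gripper": 0.9, "linear": [0.01, -0.007, 0.001], "delta_rot": [0, 0, 0]}])

```text
clock: 12.4
position: [0.5442, 0.0812, -0.0034]
ee_rot: [-0.0, 0.306, 0.952, -0.0]
contact_force: [-1.3, 0.1, -5.2]
width: 0.0116
gripper_force: 29.1
```

Emit:
send_rows(increments=[{"gripper": 0.9, "linear": [0.004, -0.003, -0.0003], "delta_rot": [0, 0, 0]}, {"gripper": 0.9, "linear": [0.008, -0.006, -0.0003], "delta_rot": [0, 0, 0]}, {"gripper": 0.9, "linear": [0.012, -0.0085, -0.0003], "delta_rot": [0, 0, 0]}, {"gripper": 0.9, "linear": [0.016, -0.0115, -0.0003], "delta_rot": [0, 0, 0]}, {"gripper": 0.9, "linear": [0.02, -0.0145, -0.0003], "delta_rot": [0, 0, 0]}, {"gripper": 0.9, "linear": [0.024, -0.017, -0.0003], "delta_rot": [0, 0, 0]}, {"gripper": 0.9, "linear": [0.028, -0.02, -0.0003], "delta_rot": [0, 0, 0]}])

```text
clock: 13.1
position: [0.5724, 0.0614, -0.003]
ee_rot: [0.0, 0.306, 0.952, 0.0]
contact_force: [-1.9, 0.8, -5.0]
width: 0.0116
gripper_force: 29.2
```

Emit:
send_rows(increments=[{"gripper": 0.9, "linear": [0.004, -0.003, 0], "delta_rot": [0, 0, 0]}, {"gripper": 0.9, "linear": [0.008, -0.006, 0], "delta_rot": [0, 0, 0]}, {"gripper": 0.9, "linear": [0.012, -0.0085, 0], "delta_rot": [0, 0, 0]}, {"gripper": 0.9, "linear": [0.016, -0.0115, 0], "delta_rot": [0, 0, 0]}, {"gripper": 0.9, "linear": [0.02, -0.0145, 0], "delta_rot": [0, 0, 0]}, {"gripper": 0.9, "linear": [0.024, -0.017, 0], "delta_rot": [0, 0, 0]}, {"gripper": 0.9, "linear": [0.028, -0.02, 0], "delta_rot": [0, 0, 0]}, {"gripper": 0.9, "linear": [0.032, -0.023, 0], "delta_rot": [0, 0, 0]}])

```text
clock: 13.9
position: [0.6044, 0.0383, -0.003]
ee_rot: [0.0, 0.306, 0.952, 0.0]
contact_force: [-0.4, 0.5, -4.9]
width: 0.0113
gripper_force: 29.3
```

Emit:
send_rows(increments=[{"gripper": 0.9, "linear": [0.003, -0.002, 0], "delta_rot": [0, 0, 0]}, {"gripper": 0.9, "linear": [0.006, -0.0043, 0], "delta_rot": [0, 0, 0]}, {"gripper": 0.9, "linear": [0.0085, -0.006, 0], "delta_rot": [0, 0, 0]}, {"gripper": 0.9, "linear": [0.011, -0.008, 0], "delta_rot": [0, 0, 0]}, {"gripper": 0.9, "linear": [0.0125, -0.009, 0], "delta_rot": [0, 0, 0]}, {"gripper": 0.9, "linear": [0.0125, -0.009, 0], "delta_rot": [0, 0, 0]}], newtons=20)

```text
clock: 14.5
position: [0.6171, 0.0292, -0.003]
ee_rot: [0.0, 0.306, 0.952, -0.0]
contact_force: [0.1, -0.3, -5.9]
width: 0.0118
gripper_force: 29.2
```

Emit:
send_rows(increments=[{"gripper": 0.9, "linear": [0.0015, -0.001, 0], "delta_rot": [0, 0, 0]}, {"gripper": 0.9, "linear": [0.003, -0.002, 0], "delta_rot": [0, 0, 0]}, {"gripper": 0.9, "linear": [0.004, -0.003, 0], "delta_rot": [0, 0, 0]}, {"gripper": 0.9, "linear": [0.005, -0.0036, 0], "delta_rot": [0, 0, 0]}, {"gripper": 0.9, "linear": [0.005, -0.0036, 0], "delta_rot": [0, 0, 0]}])

```text
clock: 15.0
position: [0.6219, 0.0258, -0.003]
ee_rot: [0.0, 0.306, 0.952, 0.0]
contact_force: [-0.1, -0.0, -4.4]
width: 0.0115
gripper_force: 29.2
```

Emit:
send_rows(increments=[{"gripper": 0.6, "linear": [0, 0, 0], "delta_rot": [0, 0, 0]}, {"gripper": 0.6, "linear": [0, 0, 0], "delta_rot": [0, 0, 0]}, {"gripper": 0.9, "linear": [0, 0, 0], "delta_rot": [0, 0, 0]}, {"gripper": 0.9, "linear": [0, 0, 0], "delta_rot": [0, 0, 0]}, {"gripper": 0.9, "linear": [0, 0, 0], "delta_rot": [0, 0, 0]}], newtons=20)

```text
clock: 15.5
position: [0.6228, 0.0255, -0.0019]
ee_rot: [0.001, 0.306, 0.952, 0.0]
contact_force: [0.0, -2.0, 5.9]
width: 0.0115
gripper_force: 22.2
```

Emit:
send_rows(increments=[{"gripper": 0.9, "linear": [0.0008, -0.0006, 0], "delta_rot": [0, 0, 0]}, {"gripper": 0.9, "linear": [0.0016, -0.0012, 0], "delta_rot": [0, 0, 0]}, {"gripper": 0.9, "linear": [0.0024, -0.0018, 0], "delta_rot": [0, 0, 0]}, {"gripper": 0.9, "linear": [0.0024, -0.0018, 0], "delta_rot": [0, 0, 0]}])

```text
clock: 15.9
position: [0.6227, 0.0257, -0.0019]
ee_rot: [-0.001, 0.307, 0.952, 0.001]
contact_force: [-6.0, 2.6, 9.6]
width: 0.0113
gripper_force: 22.9
```

Emit:
send_rows(increments=[{"gripper": 0.9, "linear": [0, 0, 0.0015], "delta_rot": [0, 0, 0]}, {"gripper": 0.9, "linear": [0, 0, 0.0015], "delta_rot": [0, 0, 0]}, {"gripper": 0.9, "linear": [0, 0, 0.0015], "delta_rot": [0, 0, 0]}])

```text
clock: 16.2
position: [0.6225, 0.025, -0.0019]
ee_rot: [-0.002, 0.306, 0.952, 0.0]
contact_force: [-4.4, 4.3, 3.4]
width: 0.0119
gripper_force: 21.8
```

Emit:
send_rows(increments=[{"gripper": 0.9, "linear": [0.0008, -0.0006, 0.0005], "delta_rot": [0, 0, 0]}, {"gripper": 0.9, "linear": [0.0016, -0.0012, 0.0005], "delta_rot": [0, 0, 0]}, {"gripper": 0.9, "linear": [0.0016, -0.0012, 0.0005], "delta_rot": [0, 0, 0]}])

```text
clock: 16.5
position: [0.6253, 0.0228, -0.0016]
ee_rot: [-0.0, 0.306, 0.952, -0.0]
contact_force: [-1.6, 1.4, -2.5]
width: 0.0116
gripper_force: 21.1
```

Emit:
send_rows(increments=[{"gripper": 0.9, "linear": [0.0008, -0.0006, 0], "delta_rot": [0, 0, 0]}, {"gripper": 0.9, "linear": [0.0016, -0.0012, 0], "delta_rot": [0, 0, 0]}, {"gripper": 0.9, "linear": [0.0024, -0.0018, 0], "delta_rot": [0, 0, 0]}, {"gripper": 0.9, "linear": [0.0024, -0.0018, 0], "delta_rot": [0, 0, 0]}])

```text
clock: 16.9
position: [0.6279, 0.0208, -0.0013]
ee_rot: [-0.0, 0.306, 0.952, -0.0]
contact_force: [-0.9, 0.5, -3.8]
width: 0.0114
gripper_force: 20.9
```

Emit:
send_rows(increments=[{"gripper": 0.9, "linear": [0.0008, -0.0006, 0], "delta_rot": [0, 0, 0]}, {"gripper": 0.9, "linear": [0.0016, -0.0012, 0], "delta_rot": [0, 0, 0]}, {"gripper": 0.9, "linear": [0.0024, -0.0018, 0], "delta_rot": [0, 0, 0]}, {"gripper": 0.9, "linear": [0.0024, -0.0018, 0], "delta_rot": [0, 0, 0]}])

```text
clock: 17.3
position: [0.6304, 0.0192, -0.0011]
ee_rot: [0.0, 0.306, 0.952, -0.0]
contact_force: [-0.7, 0.6, -3.7]
width: 0.0118
gripper_force: 20.9
```

Emit:
send_rows(increments=[{"gripper": 0.9, "linear": [0.0008, -0.0006, 0], "delta_rot": [0, 0, 0]}, {"gripper": 0.9, "linear": [0.0016, -0.0012, 0], "delta_rot": [0, 0, 0]}, {"gripper": 0.9, "linear": [0.0024, -0.0018, 0], "delta_rot": [0, 0, 0]}, {"gripper": 0.9, "linear": [0.0024, -0.0018, 0], "delta_rot": [0, 0, 0]}])

```text
clock: 17.7
position: [0.6329, 0.0174, -0.001]
ee_rot: [0.0, 0.306, 0.952, 0.0]
contact_force: [-1.5, 0.2, -4.0]
width: 0.0118
gripper_force: 20.8
```

Emit:
send_rows(increments=[{"gripper": 0.9, "linear": [0.0008, -0.0006, -0.0003], "delta_rot": [0, 0, 0]}, {"gripper": 0.9, "linear": [0.0016, -0.0012, -0.0003], "delta_rot": [0, 0, 0]}, {"gripper": 0.9, "linear": [0.0024, -0.0018, -0.0003], "delta_rot": [0, 0, 0]}, {"gripper": 0.9, "linear": [0.0024, -0.0018, -0.0003], "delta_rot": [0, 0, 0]}])

```text
clock: 18.1
position: [0.6353, 0.0156, -0.0012]
ee_rot: [0.0, 0.306, 0.952, 0.0]
contact_force: [-2.3, 1.3, -3.4]
width: 0.0116
gripper_force: 21.0
```

Emit:
send_rows(increments=[{"gripper": 0.9, "linear": [0.0008, -0.0006, 0], "delta_rot": [0, 0, 0]}, {"gripper": 0.9, "linear": [0.0016, -0.0012, 0], "delta_rot": [0, 0, 0]}, {"gripper": 0.9, "linear": [0.0024, -0.0018, 0], "delta_rot": [0, 0, 0]}, {"gripper": 0.9, "linear": [0.0024, -0.0018, 0], "delta_rot": [0, 0, 0]}])

```text
clock: 18.5
position: [0.6353, 0.0151, -0.0013]
ee_rot: [-0.002, 0.306, 0.952, 0.0]
contact_force: [-7.8, 3.5, 1.2]
width: 0.0115
gripper_force: 21.5
```

Emit:
send_rows(increments=[{"gripper": 0.9, "linear": [0.0008, -0.0006, 0.0003], "delta_rot": [0, 0, 0]}, {"gripper": 0.9, "linear": [0.0012, -0.0009, 0.0003], "delta_rot": [0, 0, 0]}, {"gripper": 0.9, "linear": [0.0012, -0.0009, 0.0003], "delta_rot": [0, 0, 0]}])

```text
clock: 18.8
position: [0.6353, 0.0149, -0.0011]
ee_rot: [-0.003, 0.306, 0.952, 0.0]
contact_force: [-9.1, 5.9, 1.9]
width: 0.0118
gripper_force: 21.7
```

Emit:
send_rows(increments=[{"gripper": 0.9, "linear": [0.0008, -0.0006, 0], "delta_rot": [0, 0, 0]}, {"gripper": 0.9, "linear": [0.0016, -0.0012, 0], "delta_rot": [0, 0, 0]}, {"gripper": 0.9, "linear": [0.0024, -0.0018, 0], "delta_rot": [0, 0, 0]}, {"gripper": 0.9, "linear": [0.0024, -0.0018, 0], "delta_rot": [0, 0, 0]}])

```text
clock: 19.2
position: [0.6351, 0.0146, -0.0015]
ee_rot: [-0.006, 0.306, 0.952, 0.001]
contact_force: [-13.7, 9.3, 3.4]
width: 0.0116
gripper_force: 22.3
```

Emit:
send_rows(increments=[{"gripper": 0.9, "linear": [-0.0015, 0.001, 0], "delta_rot": [0, 0, 0]}, {"gripper": 0.9, "linear": [-0.003, 0.002, 0], "delta_rot": [0, 0, 0]}, {"gripper": 0.9, "linear": [-0.003, 0.002, 0], "delta_rot": [0, 0, 0]}])

```text
clock: 19.5
position: [0.6353, 0.0147, -0.0015]
ee_rot: [-0.003, 0.306, 0.952, 0.0]
contact_force: [-7.7, 5.5, -1.8]
width: 0.0114
gripper_force: 21.3
```

Emit:
send_rows(increments=[{"gripper": 0.7, "linear": [0, 0, 0], "delta_rot": [0, 0, 0]}, {"gripper": 0.5, "linear": [0, 0, 0], "delta_rot": [0, 0, 0]}, {"gripper": 0.3, "linear": [0, 0, 0], "delta_rot": [0, 0, 0]}, {"gripper": 0.1, "linear": [0, 0, 0], "delta_rot": [0, 0, 0]}, {"gripper": 0.1, "linear": [0, 0, 0.01], "delta_rot": [0, 0, 0]}, {"gripper": 0.1, "linear": [0, 0, 0.04], "delta_rot": [0, 0, 0]}, {"gripper": 0.1, "linear": [0, 0, 0.08], "delta_rot": [0, 0, 0]}])

```text
clock: 20.2
position: [0.637, 0.0132, 0.0787]
ee_rot: [-0.002, 0.306, 0.952, -0.0]
contact_force: [0.6, -0.1, 0.5]
width: 0.0386
gripper_force: 0.0
```

Emit:
send_rows(increments=[{"gripper": 0.1, "linear": [-0.04, 0.03, 0.03], "delta_rot": [0, 0, 0]}, {"gripper": 0.1, "linear": [-0.08, 0.06, 0.06], "delta_rot": [0, 0, 0]}, {"gripper": 0.1, "linear": [-0.12, 0.09, 0.09], "delta_rot": [0, 0, 0]}, {"gripper": 0.1, "linear": [-0.15, 0.12, 0.1], "delta_rot": [0, 0, 0]}, {"gripper": 0.1, "linear": [-0.18, 0.16, 0.1], "delta_rot": [0, 0, 0]}, {"gripper": 0.1, "linear": [-0.2, 0.2, 0.1], "delta_rot": [0, 0, 0]}, {"gripper": 0.1, "linear": [-0.2, 0.2, 0.1], "delta_rot": [0, 0, 0]}])

```text
clock: 20.9
position: [0.4355, 0.2166, 0.1807]
ee_rot: [0.0, 0.305, 0.953, 0.002]
contact_force: [0.5, -0.1, 0.0]
width: 0.0384
gripper_force: 0.0
```

```bash
python3 - <<'E'
from h import *
shot('scene','s7');shot('top','t7');a=cv2.imread('pics/s7.png')[140:250,220:345];b=cv2.imread('pics/t7.png')[95:215,280:395]
a=cv2.resize(a,None,fx=3.3,fy=3.3,interpolation=3);b=cv2.resize(b,None,fx=3.3,fy=3.3,interpolation=3)
o=np.zeros((max(a.shape[0],b.shape[0]),a.shape[1]+b.shape[1],3),np.uint8);o[:a.shape[0],:a.shape[1]]=a;o[:b.shape[0],a.shape[1]:]=b
cv2.imwrite('pics/c7.png',o);print(a.shape,b.shape)
s=get_state();print(s['position'],s['contact_force'])
E
```

```text
(363, 412, 3) (396, 380, 3)
[0.43773345 0.21448817 0.18011429] [ 0.57875318 -0.52572365 -0.94913145]
```

View pics/c7.png

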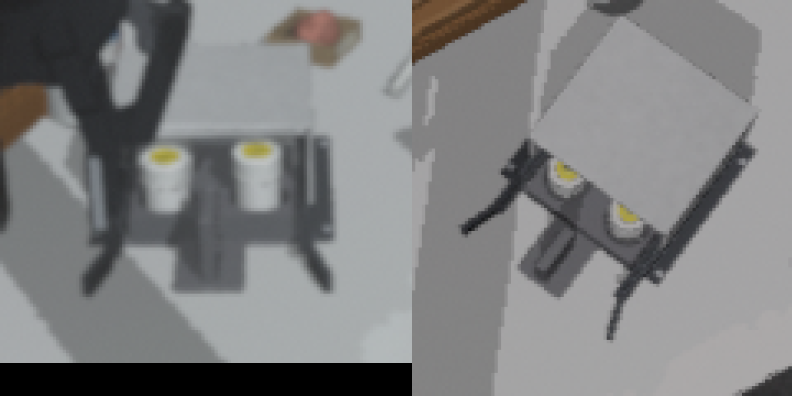

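The tray sits in line in the bay with its pots upright. Rear caps are at (166,156) and (257,148), and the tray's rear edge is at about y=243. I'll compute its depth.

```bash
python3 - <<'E'
from h import *
y=np.array([.697,-.030,-.622]);c,s=np.cos(y[2]),np.sin(y[2])
def rel(p): d=p[:2]-y[:2];return np.round([c*d[0]+s*d[1],-s*d[0]+c*d[1]],4)
q=lambda u,v,z:rel(back('s7',220+u/3.3-.35,140+v/3.3-.35,z))
t=lambda u,v,z:rel(back('t7',280+(u-412)/3.3-.35,95+v/3.3-.35,z))
print('caps',q(166,156,.055),q(257,148,.055),'rear edge bottom',q(90,243,0),q(330,240,0),'tongue end',q(175,291,0),q(242,292,0))
print('top fin mid (-85)',t(557,252,.054),'tongue end(-107)',t(520,267,.005),t(560,295,.005))
E
```

```text
caps [-0.015   0.0321] [-0.0052 -0.03  ] rear edge bottom [-0.0381  0.0862] [-0.0384 -0.0796] tongue end [-0.0991  0.0233] [-0.1013 -0.0207]
top fin mid (-85) [-0.0785 -0.0049] tongue end(-107) [-0.0993  0.0192] [-0.0983 -0.0233]
```

```bash
python3 -c "
from rig import sign_off;print(sign_off())"
```

```text
the job is handed in; nothing more can be done
None
```

I handed the job in. The spare pot is in the empty pocket, and the tray is released in the bay after coming up against a solid stop at about 16.5 N. I took that stop to be the plate fully back, since the plate's depth can't be seen, and `sign_off` returned no verdict.

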